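# Fit the ready drying cartridge

### The job

The row of drying cartridges stands too tightly packed to get fingers round the yellow one: slide it endwise out of the row along the cart top, away from the two orange battery dispensers, until there is finger room, and only then pick it up. Fit it in the socket of the white drying station with its lugs in the slots, push it down against the spring and turn it clockwise (seen from above) until it stops, in line with the green marks, so that it is locked, then let go. Leave the grey cartridges standing in their row and do not disturb the dispensers or the other things on the cart.

Things in the scene. Friction and masses are not known exactly. Their poses are not given: they have to be found in the camera images.
- ready_center (a point): Cartridge with yellow head, 48 mm tall: head 100 (x) x 38 (y) x 34 mm, from 14 to 48 mm above its underside; below it a black neck, radius 14 mm, with two lugs at the very bottom along +x and -x, out to 22 mm from the axis, 9 mm wide, 5 mm tall. Half-turn symmetric, 60 to 130 g. Point: on the axis, 24 mm up; z up. The one to fit; in any lane of the rack.
- damp1_center (a point): Cartridge with grey head, 48 mm tall: head 100 (x) x 38 (y) x 34 mm, from 14 to 48 mm above its underside; below it a black neck, radius 14 mm, with two lugs at the very bottom along +x and -x, out to 22 mm from the axis, 9 mm wide, 5 mm tall. Half-turn symmetric, 160 g. Point: on the axis, 24 mm up; z up. To be left in the row.
- damp2_center (a point): Another grey cartridge, like damp1.
- damp3_center (a point): Another grey cartridge, like damp1.
- rack: Fixed rack: two cheeks 100 mm long (x), 12 mm wide, 30 mm tall, inner faces at y = +-78.5 mm; between them four cartridges stand on the flat cart top, heads along x, about 1 mm apart, lane axes at y = +-19.5 and +-58.5 mm, heads from about x = -50 to 50 mm. Row open at both ends: +x side clear, dispensers about 50 mm off the -x ends. Origin on the cart top, mid-row. Any yaw.
- socket (a point): Bayonet socket on the fixed white drying station, 110 x 110 mm, 40 mm tall. Point: on its axis, level with the station top; z up, x along the entry slots (black marks). Opening in the 6 mm lip: 31 (x) x 34 mm, plus a 15 mm wide slot each way along x, out to 25 mm from the axis. A cartridge enters head along x, within 8 degrees and 3 mm. Keep fingertips above the top.
- plate (a joint): Sprung plate in the socket, m pressed: 0 free (a cartridge rests on it, underside 6 mm below the station top), about 0.005 locked, 0.008 when the head's underside meets the top (2 N first, 5 N at the end). At 0.005 to 0.008 the lugs turn under the lip, clockwise from above only, to a stop at about 80 degrees (green marks); let go, it springs up and holds at 0.005.
- dispenser1_top (a point): Translucent orange battery dispenser, a loose disc of radius 30 mm, 17 mm tall, lying flat. Point: centre of its top. Not to be disturbed.
- dispenser2_top (a point): A second dispenser, like dispenser1.
- dome: White plastic drying dome, loose, radius 60 mm, 102 mm tall; origin at the centre of its underside. Not to be disturbed.
- jar: Clear jar with a blue lid, loose, radius 24 mm, 62 mm tall; origin at the centre of its underside. Not to be disturbed.
- brush: Small brush lying beside the station, loose, 130 mm long along its x, under 30 mm tall; origin on the cart top at its middle. Not to be disturbed.
- case: Small blue and white hearing-aid case, loose, beside the station, 60 (x) x 40 x 26 mm; origin at the centre of its underside. Not to be disturbed.
- tipbox: Small cardboard box, loose, beside one cheek of the rack, 80 (x) x 30 x 35 mm; origin at the centre of its underside. Not to be disturbed.
- cup: Small open steel cup, loose, beside the other cheek, radius 18 mm, 40 mm tall; origin at the centre of its underside. Not to be disturbed. (Fixed tall things stand only at the cart's left and right edges: a white cabinet 205 mm tall, a canister 170 mm tall, more than 0.5 m to the side.)
Not all that is in view belongs to the job. Leave any blue or turquoise look-alike of the part that bears damp2_center alone.

How it is judged (in metres and radians):
On the way:
1. the yellow cartridge has been slid at least 28 mm endwise out of the row, still standing on the cart top ((x of ready_center in the frame of rack above 0.028 m or x of ready_center in the frame of rack below -0.028 m) and y of ready_center in the frame of rack between -0.09 and 0.09 m and height (world z) of ready_center below 0.03 m and angle between ready_center's own z axis and vertical below 0.2 rad), for 0.2 s.
At the end, for the whole second after the job is handed in: Yellow cartridge locked in the socket: within 6 mm of its axis, mid-point under 15.5 mm above the station top (18 mm if only resting on the spring), turned at least 60 degrees from entry, upright within 7 degrees, at rest, released; grey cartridges upright within 25 mm of their start (horizontal distance between ready_center and socket below 0.006 m and z of ready_center in the frame of socket between 0.008 and 0.0155 m and angle between the x axis of ready_center and the x axis of socket, either way round above 1.05 rad and angle between ready_center's own z axis and vertical below 0.12 rad and linear speed of ready below 0.01 m/s and angular speed of ready below 0.1 rad/s and distance of each of damp1_center, damp2_center, damp3_center from where it was at the start of the episode below 0.025 m and angle between each of damp1_center, damp2_center, damp3_center's own z axis and vertical below 0.2 rad); the robot touches nothing.
It fails at once if a grey cartridge is moved more than 30 mm or tipped (distance of any of damp1_center, damp2_center, damp3_center from where it was at the start of the episode above 0.03 m or angle between any of damp1_center, damp2_center, damp3_center's own z axis and vertical above 0.5 rad).
It fails at once if a battery dispenser, the dome, jar, brush, case, cardboard box or cup is moved more than 20 mm (distance of any of dispenser1_top, dispenser2_top, dome, jar, brush, case, tipbox, cup from where it was at the start of the episode above 0.02 m).
It also fails if it takes over 58 s, if anything falls off the work surface, if the arm or the gripper's body presses on something with over 40 N, if the wrist force passes 120 N, or if a joint passes its speed limit or range.

### The arm

A 6-joint arm with a two-finger parallel gripper is mounted at the origin on the work surface. World frame = base frame: x ahead of the robot, y to its left, z up, the work surface at z = 0. Lengths are in m, angles in degrees, forces in N, time in s.
With the tool pointing down it reaches from about 0.25 to 0.725 m from the base axis. Payload 9.7 kg.
Tool frame: the origin (TCP) lies at the very end of the fingers, on their centre line; the grasp point (between the pads) lies 19 mm behind it (bot.pinch_z is the distance from the TCP to the grasp point, in m); x points along the fingers, z is the direction in which the jaws open and shut, and the axes are right-handed (so a half turn about x gives the same grasp; the last joint's range is limited). The gripper opens to 85 mm and grips with 20 to 120 N. Pads are 22 mm wide; open, the fingers measure 114 mm over their backs; the gripper's body (76 mm by 85 mm) begins 54 mm behind the grasp point. The pads swing forward as they close: fully open they stand 13 mm farther back than shut.
Start: joints at [-64.4, 4.979, 10.078, 95.1, 0, 90], TCP at [0.238, -0.496, 0.231] pointing down, gripper open.
Joint ranges: [-179.16, 179.16], [-48.56, 103.87], [-65.8, 70.77], [-126.05, 130.52], [-82.76, 87.17], [-180, 180]. Speed limits (degrees/s): [127.2, 127.2, 147.25, 180, 180, 180].

### API

Orientations are given as [roll, pitch, yaw] about the fixed x, y, z axes, in that order (R = Rz(yaw) Ry(pitch) Rx(roll)).
In Python, from workcell import bot gives the robot as it stands.
- The arm moves only by the tool play_rows, never from a script. Its argument "rows" is a list of rows, each a list of 3 entries, a list of its own where there are three numbers: the shift along the tool's x, y, z in cm, then the turn about the tool's x in degrees, then the finger opening in cm, from 0 to 8.54. A call has 1 to 12 rows; each row is the pose to reach, as a shift and turn from the pose commanded when the call began, along the tool's axes at that moment; what a row does not reach only later rows make up. A row lasts 1/12 s, in which the tool goes at most 41.7 mm and 7.16 degrees, less where a joint would pass 70% of its speed; a pose out of reach is approached as far as the arm can. A call with a gripper value outside its range is refused whole. The fingers move at their own pace and stop on an object; "squeeze" is the grip in N (left out, the last holds). Time passes only in rows, so rows that repeat a pose let the fingers close. It gives the time, the measured TCP pose, the force and the opening at its end, in the units of the state.
- bot.get_obs(): the state, without advancing time (a new reading comes with each control period).
- bot.camera(name): name is "scene" or "top"; returns (picture, depth): 384x512x3 uint8, blue, green, red; 384x512 float32, m along the optical axis (not along the pixel's ray), 0 where there is no reading.
- bot.camera_model(name): a dict with "fx", "fy", "cx", "cy" (pixels), "origin" and "attitude" of the camera in the world. Camera axes: x right, y down, z forward; pixel columns grow to the right and rows downward; lengths in m; the calibration is good to about 2 mm. A picture is of the moment at which its call begins. camera_model takes no time and is no camera call.
- bot.job_done(): hands the job in, once; it reports no verdict.
The state is a dict: "time": time; "q": joint angles; "qd": joint speeds; "joint_efforts": joint torques, N m; "ee_pos": TCP position; "tcp_rot": TCP orientation; "wrist_force": force on the tool from outside, world axes, zero at the start; "torque": the same for the moment, N m; "opening": finger opening in m.
Only numpy, scipy, OpenCV 4.12 (cv2) and the standard library are available. Lean on these libraries where they do the work, as an engineer would, in place of code of your own. Each camera call takes 0.05 s, during which the arm holds its last target.

## Working session

There is one attempt and no reset: what is moved stays moved. The work goes in short steps, Python scripts to look and compute and a tool call to move; the robot and the scene stay as the last step left them, time stands still between calls to the robot, and variables do not carry over. Pictures are saved under pics/ and viewed, and the job is handed in when it is done.

Besides the shell and the picture viewer there is one more tool, called as name(argument=value, ...), one argument or row to a line, values as JSON. play_rows: Moves the arm, as the interface text tells. Its arguments: {"type":"object","properties":{"rows":{"type":"array"},"squeeze":{"type":"number"}},"required":["rows"]}

```bash
ls; mkdir -p pics
python3 - <<'E'
from workcell import bot
import cv2,json
for n in("scene","top"):
    p,d=bot.camera(n); cv2.imwrite(f"pics/{n}0.png",p)
    import numpy as np; np.save(f"pics/{n}0.npy",d)
    print(n,bot.camera_model(n))
print(bot.get_obs(),bot.pinch_z)
E
```

```text
pics
scene {'fx': 459.95709890915094, 'fy': 459.95709890915094, 'cx': 252.78056361448668, 'cy': 191.68693654839402, 'origin': array([1.23490088, 0.05156905, 0.92228342]), 'attitude': array([-143.10089752,   -0.9245357 ,   98.18457885])}
top {'fx': 356.95675069166174, 'fy': 356.95675069166174, 'cx': 252.574166183953, 'cy': 190.20975121762862, 'origin': array([ 0.5315013 , -0.05324983,  1.02059308]), 'attitude': array([-176.95318431,    1.68592544,  -88.43839608])}
{'time': 0.1, 'q': array([-6.43984796e+01,  5.00824340e+00,  1.00369572e+01,  9.50999865e+01,
        7.85959014e-04,  9.00015427e+01]), 'qd': array([-0.04002581, -0.05367961,  0.11292122,  0.06426231, -0.0073264 ,
        0.01929185]), 'joint_efforts': array([ 1.28001124e-03, -5.21561122e+01,  4.65653479e+01,  1.59993052e-02,
        3.85511578e-05, -1.79943314e-06]), 'ee_pos': array([ 0.23756838, -0.49580064,  0.2306329 ]), 'tcp_rot': array([179.36974053,  89.9287229 , 114.96971777]), 'wrist_force': array([-0.19168029,  0.01491196,  0.31276751]), 'torque': array([-0.04645685, -0.0358776 , -0.04417069]), 'opening': 0.08523945104558987} 0.0187
```

View pics/scene0.png

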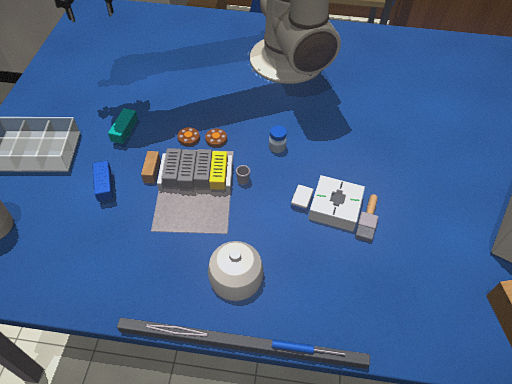

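View pics/top0.png

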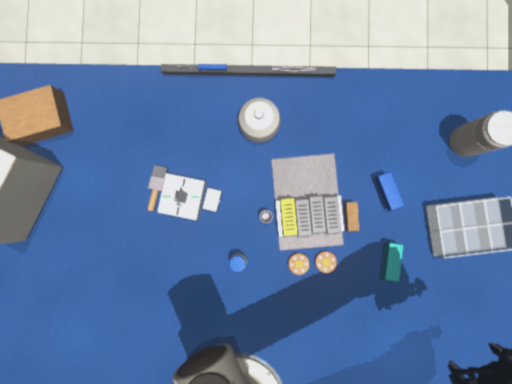

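The top view shows the yellow cartridge at px (289,217), in the leftmost lane. The dispensers are below it at (299,264) and (326,262), the cup is at (265,215), the station at (181,197), and the dome at (259,119). Next I'll measure these.

```bash
cat > h.py <<'E'
import numpy as np,cv2
from scipy.spatial.transform import Rotation as R
from workcell import bot
def ray(n,uv,z):
    m=bot.camera_model(n);uv=np.atleast_2d(np.asarray(uv,float))
    r=np.c_[(uv[:,0]-m['cx'])/m['fx'],(uv[:,1]-m['cy'])/m['fy'],np.ones(len(uv))]
    w=R.from_euler('xyz',m['attitude'],degrees=True).as_matrix()@r.T
    o=m['origin'][:,None];return (o+w*(z-o[2])/w[2]).T
def dep(n,uv,d):
    m=bot.camera_model(n);u,v=uv.T;zz=d[v,u]
    r=np.c_[(u-m['cx'])/m['fx']*zz,(v-m['cy'])/m['fy']*zz,zz]
    return m['origin']+r@R.from_euler('xyz',m['attitude'],degrees=True).as_matrix().T
def yellow(p):
    h=cv2.cvtColor(p,cv2.COLOR_BGR2HSV);m=cv2.inRange(h,(24,120,100),(36,255,255))
    return m
def biggest(m):
    c,_=cv2.findContours(m,cv2.RETR_EXTERNAL,cv2.CHAIN_APPROX_NONE);return max(c,key=cv2.contourArea)
def yrect(n,p,d=None,z=.048,dz=.012):
    m=cv2.morphologyEx(yellow(p),cv2.MORPH_CLOSE,np.ones((5,5)))
    c=biggest(m)
    if d is not None:
        f=np.zeros_like(m);cv2.drawContours(f,[c],-1,255,-1)
        v,u=np.nonzero(f);P=dep(n,np.c_[u,v],d)
        ok=P[:,2]>z-dz
        f[:]=0;f[v[ok],u[ok]]=255;f=cv2.morphologyEx(f,cv2.MORPH_OPEN,np.ones((3,3)));c=biggest(f)
    P=ray(n,c[:,0],z)
    (cx,cy),s,a=cv2.minAreaRect((P[:,:2]*1000).astype(np.float32))
    b=cv2.boxPoints(((cx,cy),s,a)); e=[b[1]-b[0],b[2]-b[1]];e=max(e,key=np.linalg.norm)
    ang=np.degrees(np.arctan2(e[1],e[0]));ang=(ang+90)%180-90
    return (cx,cy),s,ang
E
python3 - <<'E'
from h import *
for n in("scene","top"):
    p=cv2.imread(f"pics/{n}0.png");d=np.load(f"pics/{n}0.npy")
    print(n,yrect(n,p),yrect(n,p,d))
    h=cv2.cvtColor(p,cv2.COLOR_BGR2HSV)
    g=cv2.inRange(h,(50,80,60),(85,255,255))
    k,l,s,c=cv2.connectedComponentsWithStats(g)
    for i in range(1,k):
        if 2<=s[i,4]<200: print('green',s[i],c[i],ray(n,c[i],.040))
    # upscale crops
    for nm,(u,v) in dict(st=(338,203) if n=='scene' else (181,197),rk=(200,170) if n=='scene' else (305,215)).items():
        q=p[v-50:v+50,u-60:u+60];cv2.imwrite(f"pics/{n}_{nm}.png",cv2.resize(q,None,fx=6,fy=6,interpolation=cv2.INTER_CUBIC))
E
python3 -c "
import cv2,numpy as np
a=[cv2.resize(cv2.imread(f'pics/{n}_{k}.png'),(400,300)) for n in('scene','top') for k in('st','rk')]
cv2.imwrite('pics/m.png',np.vstack([np.hstack(a[:2]),np.hstack(a[2:])]))"
```

```text
scene ((523.626708984375, -123.55038452148438), (112.87523651123047, 37.48017883300781), np.float32(6.7313614)) ((519.1471557617188, -124.1413345336914), (103.72566223144531, 37.219627380371094), np.float32(6.9597626))
green [317 195   9   2  11] [321.45454545 195.27272727] [[0.56237667 0.13521784 0.04      ]]
green [351 199   8   2  11] [354.90909091 199.36363636] [[0.56221247 0.21478134 0.04      ]]
top ((514.560546875, -122.4376449584961), (95.20842742919922, 36.30479049682617), np.float32(6.393303)) ((514.560546875, -122.4376449584961), (95.20842742919922, 36.30479049682617), np.float32(6.393303))
```

View pics/m.png

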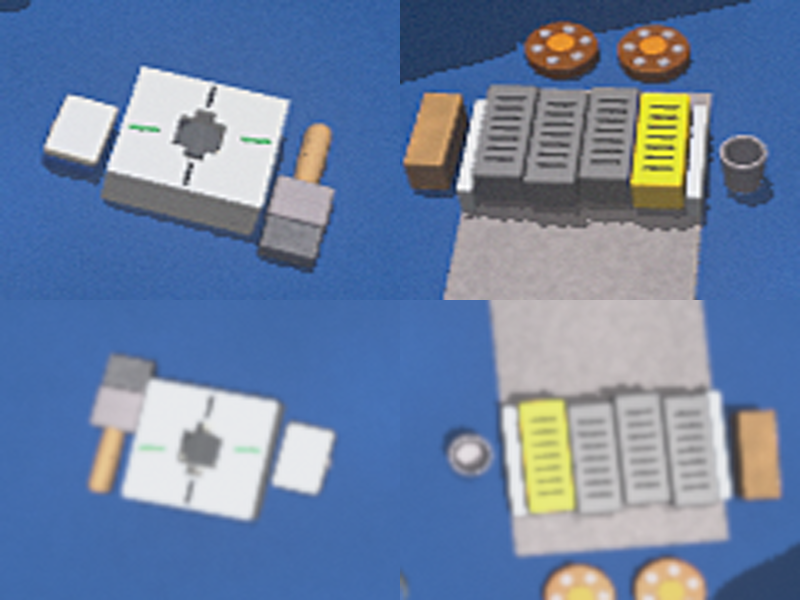

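The crops show the station's black marks (entry) running roughly along world x, and the green marks across them. In the row, the yellow cartridge sits beside one cheek, with the cup just outside. Next I'll measure the station and the rack yaw.

Run:
```python
from h import *
for n in("scene","top"):
    p=cv2.imread(f"pics/{n}0.png");d=np.load(f"pics/{n}0.npy")
    h=cv2.cvtColor(p,cv2.COLOR_BGR2HSV)
    # station top by depth/height + white (closed)
    vv,uu=np.mgrid[0:384,0:512];P=dep(n,np.c_[uu.ravel(),vv.ravel()],d).reshape(384,512,3)
    hsel=(abs(P[...,2]-.04)<.008)&(P[...,0]>.46)&(P[...,0]<.66)&(P[...,1]>.08)&(P[...,1]<.26)
    m=((h[...,1]<60)&(h[...,2]>(150))&hsel).astype(np.uint8)*255
    m=cv2.morphologyEx(m,cv2.MORPH_OPEN,np.ones((3,3)))
    c=biggest(m);b=cv2.minAreaRect((ray(n,c[:,0],.04)[:,:2]*1000).astype(np.float32));print(n,'station',b)
    f=np.zeros_like(m);cv2.drawContours(f,[cv2.convexHull(c)],-1,255,-1);f=cv2.erode(f,np.ones((5,5)))
    w=f>0
    dk=w&(h[...,2]<150)
    k,l,s,cc=cv2.connectedComponentsWithStats(dk.astype(np.uint8))
    for i in range(1,k):
        if s[i,4]>1: print(' dark',s[i,4],ray(n,cc[i],.04)[0].round(4))
    gr=w&(h[...,0]>45)&(h[...,0]<90)&(h[...,1]>45)
    k,l,s,cc=cv2.connectedComponentsWithStats(gr.astype(np.uint8))
    for i in range(1,k):
        if s[i,4]>1: print(' green',s[i,4],ray(n,cc[i],.04)[0].round(4))
    # grey+yellow row
    row=(P[...,2]>.040)&(P[...,2]<.056)&(P[...,0]>.42)&(P[...,0]<.62)&(P[...,1]<-.08)&(P[...,1]>-.3)
    row=cv2.morphologyEx(row.astype(np.uint8)*255,cv2.MORPH_OPEN,np.ones((3,3)))
    c=biggest(row);print(' row',cv2.minAreaRect((ray(n,c[:,0],.048)[:,:2]*1000).astype(np.float32)))
    o=cv2.inRange(h,(5,110,120),(22,255,255))
    k,l,s,cc=cv2.connectedComponentsWithStats(o)
    for i in range(1,k):
        if s[i,4]>30: print(' orange',s[i,4],ray(n,cc[i],.017)[0].round(3))
    print(' cuphgt pts',[P[v,u].round(3).tolist() for u,v in ([(265,211),(265,215),(289,217)] if n=='top' else [(243,170),(218,165)])])
    print('yellow z',np.median(P[...,2][yellow(p)>0]))
```

```text
scene station ((563.0521850585938, 172.69410705566406), (109.71358489990234, 110.75286865234375), 80.10072326660156)
 dark 7 [0.5257 0.1797 0.04  ]
 dark 170 [0.563  0.1734 0.04  ]
 dark 9 [0.6008 0.1666 0.04  ]
 green 16 [0.5625 0.1338 0.04  ]
 green 15 [0.5624 0.2141 0.04  ]
 row ((522.1710205078125, -183.03366088867188), (106.86109924316406, 154.60623168945312), 6.540370464324951)
 orange 199 [ 0.397 -0.232  0.017]
 orange 187 [ 0.389 -0.157  0.017]
 orange 257 [ 0.509 -0.306  0.017]
 orange 149 [0.732 0.547 0.017]
 cuphgt pts [[0.501, -0.064, 0.024], [0.512, -0.126, 0.045]]
yellow z 0.04681469778690761
top station ((560.3104248046875, 175.59414672851562), (111.27354431152344, 109.85442352294922), 80.04515838623047)
 dark 105 [0.5626 0.1758 0.04  ]
 green 7 [0.5607 0.2164 0.04  ]
 green 3 [0.5627 0.1412 0.04  ]
 row ((517.0968017578125, -180.44610595703125), (104.84809875488281, 154.69796752929688), 6.718799591064453)
 orange 1790 [0.786 0.637 0.017]
 cuphgt pts [[0.527, -0.059, 0.042], [0.515, -0.059, 0.004], [0.512, -0.124, 0.049]]
yellow z 0.04755036266409374
```

```bash
cat >> h.py <<'E'
def jaw():
    o=bot.get_obs();M=R.from_euler('xyz',o['tcp_rot'],degrees=True).as_matrix()
    return M,np.degrees(np.arctan2(M[1,2],M[0,2]))
def rel(p,psi=None):
    "shift cm in tool axes to world p; turn deg for jaw axis world yaw psi (all mod-180 choices)"
    o=bot.get_obs();M,j=jaw()
    print('t',round(o['time'],2),'shift cm',(100*M.T@(np.array(p)-o['ee_pos'])).round(2),'jaw',round(j,2),'q6',o['q'][5].round(1),end=' ')
    if psi is not None: print('turn',round((j-psi+90)%180-90,2),end='')
    print()
E
python3 - <<'E'
from h import *
M,j=jaw();print(M.round(3),j)
c=np.array([.5145,-.123]);a=np.radians(6.6);u=np.array([np.cos(a),np.sin(a)])
s=c-.078*u;print(s)
rel([*s,.15],6.6);rel([*s,.02],6.6)
print(ray('top',[259,119],.1),ray('top',[238,263],.062))
E
```

```text
[[-0.001  0.902  0.432]
 [ 0.001  0.432 -0.902]
 [-1.     0.    -0.001]] -64.40002227150339
[ 0.43701692 -0.1319651 ]
t 0.1 shift cm [  8.09  33.71 -24.18] jaw -64.4 q6 90.0 turn -71.0
t 0.1 shift cm [ 21.09  33.71 -24.17] jaw -64.4 q6 90.0 turn -71.0
[[ 0.76625626 -0.03652927  0.1       ]] [[0.38659339 0.00989207 0.062     ]]
```

play_rows(
  rows=[
    [[8.1, 33.7, -24.2], -71, 0],
    [[8.1, 33.7, -24.2], -71, 0],
    [[8.1, 33.7, -24.2], -71, 0],
    [[8.1, 33.7, -24.2], -71, 0],
    [[8.1, 33.7, -24.2], -71, 0],
    [[8.1, 33.7, -24.2], -71, 0],
    [[8.1, 33.7, -24.2], -71, 0],
    [[8.1, 33.7, -24.2], -71, 0],
    [[8.1, 33.7, -24.2], -71, 0],
    [[8.1, 33.7, -24.2], -71, 0],
    [[8.1, 33.7, -24.2], -71, 0],
    [[8.1, 33.7, -24.2], -71, 0],
  ],
  squeeze=40,
)

```text
time: 1.1
ee_pos: [0.4374, -0.1299, 0.1493]
tcp_rot: [151.9, 89.9, 158.7]
wrist_force: [0.1, 0.6, -0.3]
opening: -0.0001
```

Run:
```python
from h import *
o=bot.get_obs();print(o['ee_pos'],o['tcp_rot'],o['opening'],o['q'],o['wrist_force'])
rel([.437,-.132,.02],6.6)
```

```text
[ 0.43736037 -0.12994126  0.14933099] [151.91580955  89.90355992 158.7492496 ] -9.214956822039831e-05 [-1.65517990e+01 -8.63432951e+00 -1.22521225e+01  8.64783229e+01
  7.90039390e-03  6.66147544e+01] [ 0.11516339  0.5990857  -0.3467    ]
t 1.1 shift cm [12.93 -0.21 -0.04] jaw 6.83 q6 66.6 turn 0.23
```

play_rows(
  rows=[
    [[3, -0.2, 0], 0, 0],
    [[6, -0.2, 0], 0, 0],
    [[9, -0.2, 0], 0, 0],
    [[11, -0.2, 0], 0, 0],
    [[12, -0.2, 0], 0, 0],
    [[12.9, -0.2, 0], 0, 0],
    [[12.9, -0.2, 0], 0, 0],
    [[12.9, -0.2, 0], 0, 0],
  ],
)

```text
time: 1.77
ee_pos: [0.4375, -0.1347, 0.0221]
tcp_rot: [-27.0, 90.0, -20.5]
wrist_force: [-0.4, -0.9, 0.2]
opening: -0.0002
```

Run:
```python
from h import *
for n in("scene","top"):
    p,d=bot.camera(n);v,u=(170,205) if n=='scene' else (215,300)
    q=p[v-60:v+60,u-66:u+67];cv2.imwrite(f"pics/{n}1.png",cv2.resize(q,(400,360)))
cv2.imwrite("pics/m1.png",np.hstack([cv2.imread(f"pics/{n}1.png") for n in("scene","top")]))
print(bot.get_obs()['ee_pos'])
c=np.array([.5145,-.123]);a=np.radians(6.6);u=np.array([np.cos(a),np.sin(a)])
rel([*(c+(.075-.0645)*u),.02],6.6)
```

```text
[ 0.43803546 -0.13460376  0.02270794]
t 1.87 shift cm [0.29 0.28 8.78] jaw 6.57 q6 66.3 turn -0.03
```

View pics/m1.png

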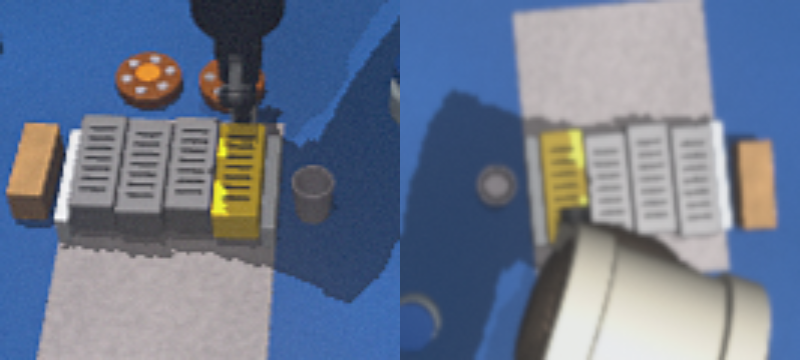

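The scene crop shows the closed fingers right behind the yellow end, at crop px (240,110). They clear both dispensers. I'll push now.

play_rows(
  rows=[
    [[0.2, 0.2, 0.3], 0, 0],
    [[0.2, 0.3, 0.7], 0, 0],
    [[0.2, 0.3, 1.1], 0, 0],
    [[0.2, 0.3, 1.5], 0, 0],
    [[0.2, 0.3, 2.0], 0, 0],
    [[0.2, 0.3, 2.5], 0, 0],
    [[0.2, 0.3, 3.0], 0, 0],
    [[0.2, 0.3, 3.5], 0, 0],
    [[0.2, 0.3, 4.0], 0, 0],
    [[0.2, 0.3, 4.3], 0, 0],
    [[0.2, 0.3, 4.5], 0, 0],
    [[0.2, 0.3, 4.5], 0, 0],
  ],
)

```text
time: 2.87
ee_pos: [0.482, -0.1259, 0.0192]
tcp_rot: [68.3, 90.0, 74.9]
wrist_force: [-0.4, -0.9, -0.4]
opening: -0.0004
```

Run:
```python
from h import *
for n in("scene","top"):
    p,d=bot.camera(n);v,u=(170,205) if n=='scene' else (215,300)
    q=p[v-60:v+60,u-66:u+67];cv2.imwrite(f"pics/{n}2.png",cv2.resize(q,(400,360)))
    if n=='scene':print(yrect(n,p,d))
cv2.imwrite("pics/m2.png",np.hstack([cv2.imread(f"pics/{n}2.png") for n in("scene","top")]))
print(bot.get_obs()['ee_pos'],bot.get_obs()['wrist_force'])
c=np.array([.5145,-.123]);a=np.radians(6.6);u=np.array([np.cos(a),np.sin(a)])
rel([*(c+(.075-.0645)*u),.02],6.6)
```

```text
((557.681884765625, -121.87297058105469), (92.90341186523438, 35.83900451660156), np.float32(8.969803))
[ 0.48161886 -0.12595105  0.01919588] [ 0.28481445  0.76376034 -0.21966696]
t 2.97 shift cm [-0.08 -0.09  4.35] jaw 6.6 q6 68.7 turn 0.0
```

View pics/m2.png

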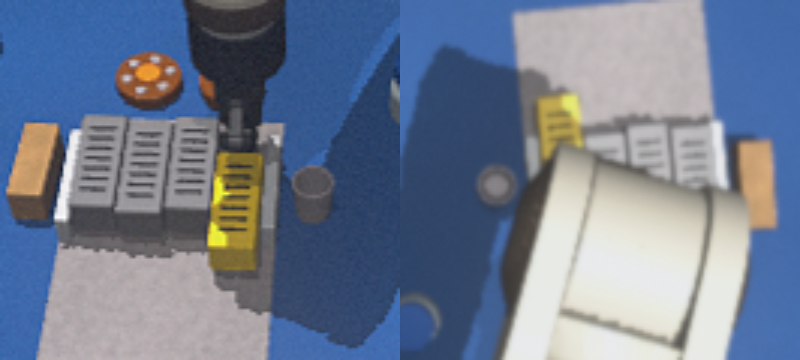

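The yellow cartridge has come out about 35 mm and is still upright. I'll keep pushing.

play_rows(
  rows=[
    [[0, -0.1, 0.3], 0, 0],
    [[0, -0.1, 0.7], 0, 0],
    [[0, -0.1, 1.1], 0, 0],
    [[0, -0.1, 1.6], 0, 0],
    [[0, -0.1, 2.1], 0, 0],
    [[0, -0.1, 2.6], 0, 0],
    [[0, -0.1, 3.1], 0, 0],
    [[0, -0.1, 3.6], 0, 0],
    [[0, -0.1, 4.0], 0, 0],
    [[0, -0.1, 4.3], 0, 0],
    [[0, -0.1, 4.4], 0, 0],
    [[0, -0.1, 4.4], 0, 0],
  ],
)

```text
time: 3.97
ee_pos: [0.5256, -0.1219, 0.0192]
tcp_rot: [84.1, 90.0, 90.7]
wrist_force: [0.7, 0.0, 0.8]
opening: 0.0
```

play_rows(
  rows=[
    [[0, 0, -0.4], 0, 0],
    [[0, 0, -1], 0, 0],
    [[-2, 0, -2], 0, 0],
    [[-5, 0, -2], 0, 0],
    [[-8, 0, -4], 0, 0],
    [[-11, 0, -8], 0, 0],
    [[-13, 0, -12], 0, 0],
    [[-13, 0, -15], 0, 0],
    [[-13, 0, -15], 0, 0],
  ],
)

```text
time: 4.72
ee_pos: [0.372, -0.1395, 0.152]
tcp_rot: [-39.5, 89.8, -33.0]
wrist_force: [0.4, -0.4, 0.1]
opening: -0.0002
```

Run:
```python
from h import *
for n in("scene","top"):
    p,d=bot.camera(n);v,u=(180,205) if n=='scene' else (205,300)
    q=p[v-60:v+60,u-66:u+67];cv2.imwrite(f"pics/{n}3.png",cv2.resize(q,(400,360)))
    print(yrect(n,p),yrect(n,p,d))
cv2.imwrite("pics/m3.png",np.hstack([cv2.imread(f"pics/{n}3.png") for n in("scene","top")]))
print(bot.get_obs()['ee_pos'],bot.get_obs()['wrist_force'])
```

```text
((599.104736328125, -115.60527038574219), (112.99031829833984, 37.48067855834961), np.float32(6.4942703)) ((594.962646484375, -116.21415710449219), (104.61312103271484, 37.33403396606445), np.float32(6.5882874))
((588.7411499023438, -114.02560424804688), (97.77152252197266, 36.543983459472656), np.float32(7.6553345)) ((588.7411499023438, -114.02560424804688), (97.77152252197266, 36.543983459472656), np.float32(7.6553345))
[ 0.37562356 -0.1394968   0.15018942] [ 0.29972835 -0.39647775 -0.06953088]
```

View pics/m3.png

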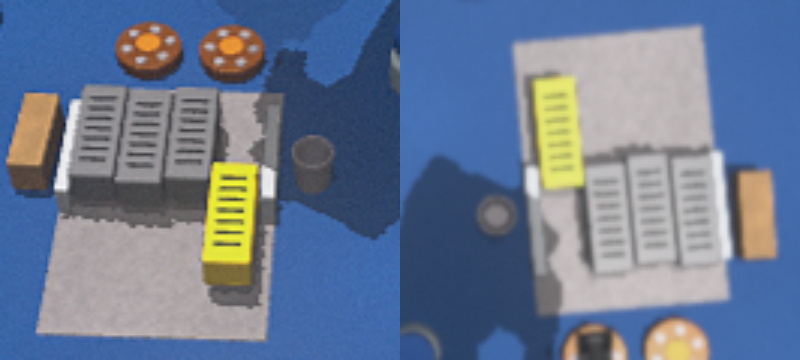

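The yellow cartridge is clear of the row, with its centre at about (0.590, -0.115) and yaw 7°. The grey cartridges are still in place, and the cup, box and dispensers are untouched. Next I'll move above it.

Run:
```python
from h import *
rel([.59,-.115,.13],97)
```

```text
t 4.82 shift cm [2.080e+00 1.000e-02 2.157e+01] jaw 6.51 q6 63.1 turn 89.51
```

play_rows(
  rows=[
    [[2.1, 0, 21.6], -90.5, 6.5],
    [[2.1, 0, 21.6], -90.5, 6.5],
    [[2.1, 0, 21.6], -90.5, 6.5],
    [[2.1, 0, 21.6], -90.5, 6.5],
    [[2.1, 0, 21.6], -90.5, 6.5],
    [[2.1, 0, 21.6], -90.5, 6.5],
    [[2.1, 0, 21.6], -90.5, 6.5],
    [[2.1, 0, 21.6], -90.5, 6.5],
    [[2.1, 0, 21.6], -90.5, 6.5],
    [[2.1, 0, 21.6], -90.5, 6.5],
    [[2.1, 0, 21.6], -90.5, 6.5],
    [[2.1, 0, 21.6], -90.5, 6.5],
  ],
)

```text
time: 5.82
ee_pos: [0.5914, -0.1139, 0.1265]
tcp_rot: [72.3, 89.9, 165.2]
wrist_force: [-0.4, -0.2, -1.0]
opening: 0.0652
```

play_rows(
  rows=[
    [[0, 0, 0], -4.5, 6.5],
    [[0, 0, 0], -4.5, 6.5],
    [[0, 0, 0], -4.5, 6.5],
  ],
)

```text
time: 6.07
ee_pos: [0.5912, -0.114, 0.127]
tcp_rot: [69.1, 89.9, 166.0]
wrist_force: [0.7, -0.1, 0.4]
opening: 0.0654
```

Run:
```python
from h import *
rel([.59,-.115,.018],97);print(bot.get_obs()['ee_pos'],bot.get_obs()['opening'])
p,d=bot.camera('scene');cv2.imwrite('pics/s4.png',cv2.resize(p[90:290,100:350],(750,600)))
```

```text
t 6.07 shift cm [10.9   0.12 -0.09] jaw 96.91 q6 -17.8 turn -0.09
[ 0.5912265  -0.11398088  0.12704317] 0.06543182122973923
```

View pics/s4.png

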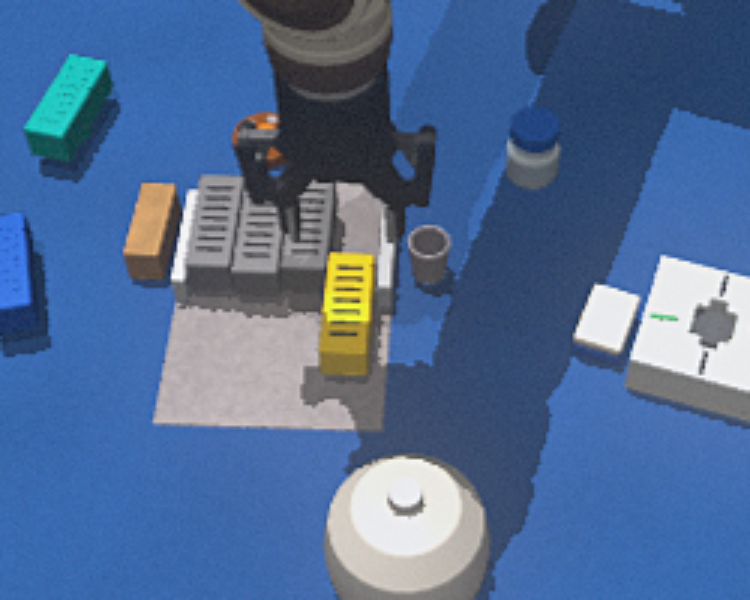

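The gripper is over the yellow cartridge with its fingers straddling it. I'll lower and close.

play_rows(
  rows=[
    [[3, 0.1, -0.1], 0, 6.5],
    [[6, 0.1, -0.1], 0, 6.5],
    [[8.5, 0.1, -0.1], 0, 6.5],
    [[9.8, 0.1, -0.1], 0, 6.5],
    [[10.5, 0.1, -0.1], 0, 6.5],
    [[10.9, 0.1, -0.1], 0, 6.5],
    [[10.9, 0.1, -0.1], 0, 6.5],
    [[10.9, 0.1, -0.1], 0, 6.5],
    [[10.9, 0.1, -0.1], 0, 6.5],
  ],
)

```text
time: 6.87
ee_pos: [0.591, -0.1156, 0.0208]
tcp_rot: [-107.7, 89.9, -10.7]
wrist_force: [0.9, -0.5, -0.1]
opening: 0.0651
```

Run:
```python
from h import *
rel([.59,-.115,.018],97);print(bot.get_obs()['ee_pos'],bot.get_obs()['opening'])
p,d=bot.camera('scene');cv2.imwrite('pics/s5.png',cv2.resize(p[130:250,130:280],(750,600)));print(yrect('scene',p,d))
```

```text
t 6.87 shift cm [0.28 0.09 0.07] jaw 97.03 q6 -18.1 turn 0.03
[ 0.59101611 -0.1156243   0.02084446] 0.06511892886377306
((605.9705200195312, -116.2918472290039), (82.31134796142578, 35.801605224609375), np.float32(5.0802994))
```

View pics/s5.png

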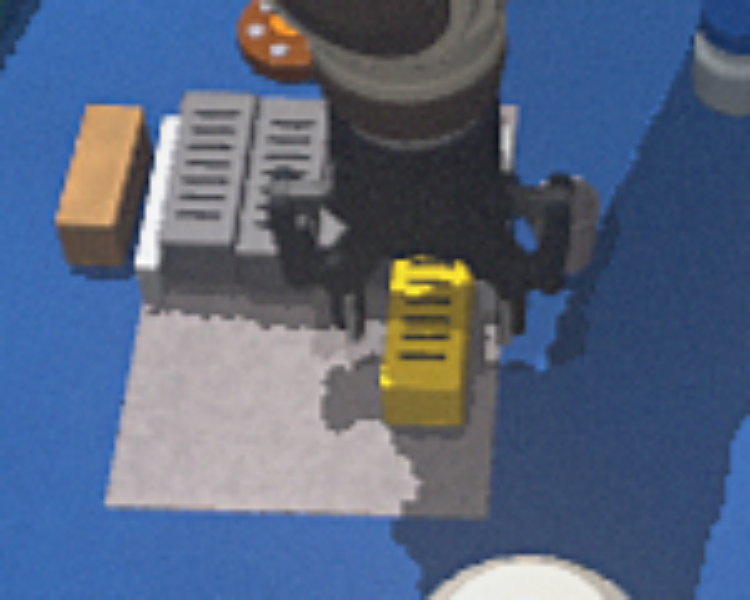

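play_rows(
  rows=[
    [[0.2, 0, 0], 0, 6.5],
    [[0.2, 0, 0], 0, 5.0],
    [[0.2, 0, 0], 0, 4.2],
    [[0.2, 0, 0], 0, 3.6],
    [[0.2, 0, 0], 0, 3.0],
    [[0.2, 0, 0], 0, 3.0],
    [[0.2, 0, 0], 0, 3.0],
    [[0.2, 0, 0], 0, 3.0],
    [[0.2, 0, 0], 0, 3.0],
  ],
  squeeze=60,
)

```text
time: 7.67
ee_pos: [0.5903, -0.1155, 0.0176]
tcp_rot: [-115.8, 90.0, -18.8]
wrist_force: [-1.1, 0.1, 4.9]
opening: 0.0374
```

play_rows(
  rows=[
    [[-1, 0, 0], 0, 3],
    [[-4, 0, 0], 0, 3],
    [[-8, 0, 0], 0, 3],
    [[-11, 0, 0], 0, 3],
    [[-12, 0, 0], 0, 3],
    [[-12, 0, 0], 0, 3],
  ],
)

```text
time: 8.17
ee_pos: [0.5914, -0.1157, 0.1408]
tcp_rot: [-107.9, 89.7, -10.9]
wrist_force: [0.2, -0.2, -1.8]
opening: 0.0372
```

Run:
```python
from h import *
rel([.562,.1745,.12],80);print(bot.get_obs()['ee_pos'],bot.get_obs()['opening'],bot.get_obs()['wrist_force'])
p,d=bot.camera('scene');cv2.imwrite('pics/s6.png',cv2.resize(p[110:250,130:305],(750,600)))
```

```text
t 8.17 shift cm [ 2.04 -0.63 29.16] jaw 97.05 q6 -18.1 turn 17.05
[ 0.59140624 -0.11566943  0.14083751] 0.037196078751720464 [ 0.2184234  -0.22202536 -1.75386866]
```

View pics/s6.png

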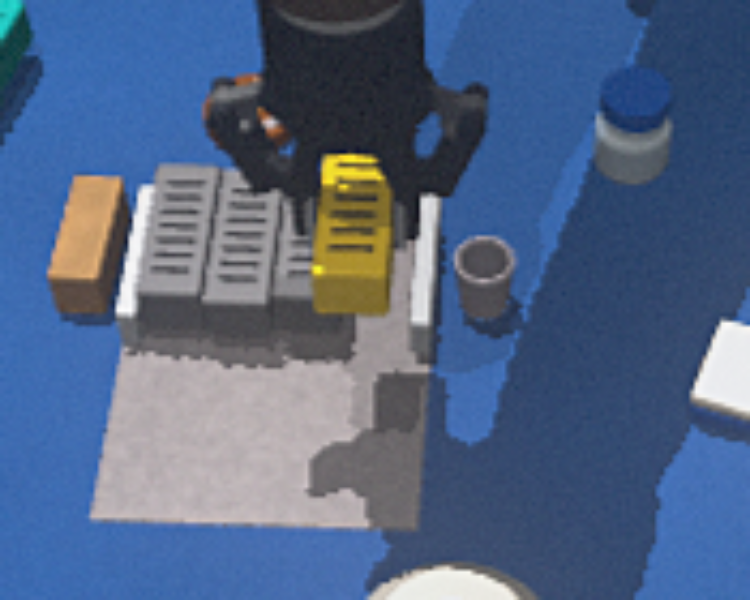

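Gripped and lifted, with the yellow cartridge level in the fingers and the opening at 37 mm. I'll carry it to above the socket.

play_rows(
  rows=[
    [[0, -0.1, 3], 2, 3],
    [[0, -0.2, 7], 5, 3],
    [[0, -0.3, 11], 8, 3],
    [[0, -0.4, 15], 11, 3],
    [[0, -0.5, 19], 14, 3],
    [[0, -0.6, 23], 17, 3],
    [[0, -0.6, 26], 17, 3],
    [[0, -0.6, 28.2], 17, 3],
    [[0, -0.6, 29.2], 17, 3],
    [[1, -0.6, 29.2], 17, 3],
    [[2, -0.6, 29.2], 17, 3],
    [[2, -0.6, 29.2], 17, 3],
  ],
)

```text
time: 9.22
ee_pos: [0.559, 0.1736, 0.1134]
tcp_rot: [120.8, 89.7, -159.2]
wrist_force: [0.1, -1.1, -1.4]
opening: 0.0373
```

Run:
```python
from h import *
rel([.562,.1745,.075],80);print(bot.get_obs()['ee_pos'],bot.get_obs()['opening'],bot.get_obs()['wrist_force'])
z=bot.get_obs()['ee_pos'][2]+.048-.0176
ps=[]
for n in ('scene','top'):
    p,d=bot.camera(n);u,v=(338,190) if n=='scene' else (185,195)
    print(n,yrect(n,p,None,z),yrect(n,p,d,z))
    ps.append(cv2.resize(p[v-60:v+60,u-65:u+65],(400,370)))
cv2.imwrite('pics/s7.png',np.hstack(ps))
```

```text
t 9.22 shift cm [ 3.84 -0.3   0.15] jaw 79.99 q6 27.3 turn -0.01
[0.5590025  0.173563   0.11336833] 0.03727869404770254 [ 0.09927404 -1.05700691 -1.41222715]
scene ((600.9297485351562, 155.27630615234375), (18.859933853149414, 38.663909912109375), np.float32(-14.473976)) ((596.8199462890625, 153.36805725097656), (20.777864456176758, 10.807283401489258), np.float32(1.8211365))
top ((595.5614624023438, 158.491455078125), (29.598281860351562, 21.761411666870117), np.float32(54.976273)) ((591.955810546875, 155.59329223632812), (22.372465133666992, 17.567626953125), np.float32(1.4561157))
```

View pics/s7.png

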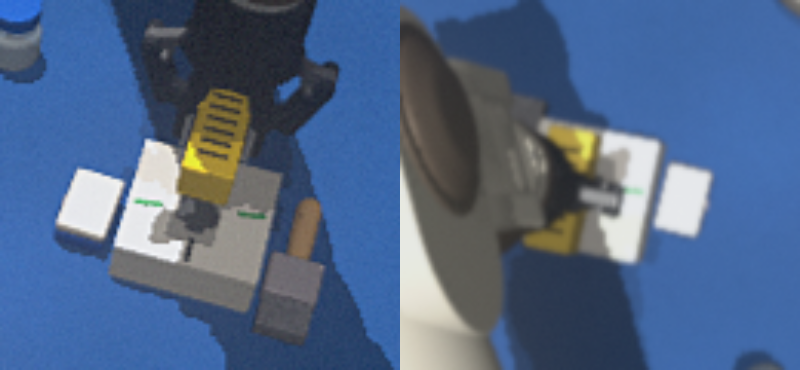

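The cartridge hangs over the station lined up with the slots, and part of it is in shadow. I'll loosen the colour mask and measure the head.

Run:
```python
from h import *
import h as H
H.yellow=lambda p: cv2.inRange(cv2.cvtColor(p,cv2.COLOR_BGR2HSV),(20,130,50),(36,255,255))
o=bot.get_obs();t=o['ee_pos'];z=t[2]+.048-.0176
print(t,o['time'])
for n in ('scene','top'):
    p,d=bot.camera(n);
    m=cv2.morphologyEx(H.yellow(p),cv2.MORPH_CLOSE,np.ones((5,5)))
    if n=='scene': m[:,:300]=0
    k,l,s,cc=cv2.connectedComponentsWithStats(m)
    print(n,[(s[i].tolist()) for i in range(1,k) if s[i,4]>20])
    v,u=np.nonzero(m);P=dep(n,np.c_[u,v],d)
    tp=(abs(P[:,2]-z)<.008)
    # hull of top-face pixels on plane z, in cartridge axes about TCP
    Q=ray(n,np.c_[u,v][tp],z)[:,:2]-t[:2]
    a=np.radians(-10);X=Q@[np.cos(a),np.sin(a)];Y=Q@[-np.sin(a),np.cos(a)]
    print(' top-face extents about TCP mm x',np.percentile(X,[0,1,99,100])*1000,'y',np.percentile(Y,[0,1,99,100])*1000,tp.sum(), 'medz',np.median(P[tp,2])-z)
    # front face: depth points
    Xf=(P[:,:2]-t[:2])@[np.cos(a),np.sin(a)]
    ff=(P[:,2]<z-.010)&(P[:,2]>z-.03);print(' front face x',np.median(Xf[ff])*1000,ff.sum())
    if ff.sum()>5:
        Yf=(P[:,:2]-t[:2])@[-np.sin(a),np.cos(a)];print(' y ext',np.percentile(Yf[ff],[2,98])*1000,'slope',np.polyfit(Yf[ff],Xf[ff],1))
    b=cv2.imencode
```

```text
[0.55983075 0.17359796 0.11589122] 9.3167
scene [[331, 158, 23, 38, 588]]
 top-face extents about TCP mm x [-28.14867744 -26.15811912  55.71550569  56.94796165] y [-19.73695006 -19.14637227  16.70513172  17.50390876] 473 medz -0.0011611527282148204
 front face x 49.6890048706372 91
 y ext [-17.18704093  15.86617483] slope [-0.01365229  0.04956495]
top [[169, 176, 15, 14, 124], [161, 205, 16, 11, 102]]
 top-face extents about TCP mm x [-48.45506423 -48.02897599  46.30759981  46.80781851] y [-19.57888355 -18.84696031  16.1865466   17.23981764] 221 medz 0.0008142772348673777
 front face x 42.850056336740394 1
```

Run:
```python
from h import *
print(bot.get_obs()['ee_pos']);rel([.5625,.1755,.062],80)
```

```text
[0.56044901 0.17398682 0.11726109]
t 9.42 shift cm [ 5.53 -0.18  0.19] jaw 79.96 q6 27.3 turn -0.04
```

play_rows(
  rows=[
    [[0, 0, 0], 0, 3],
    [[0, 0, 0], 0, 3],
    [[0, 0, 0], 0, 3],
    [[0, 0, 0], 0, 3],
    [[0, 0, 0], 0, 3],
    [[0, 0, 0], 0, 3],
  ],
)

```text
time: 9.92
ee_pos: [0.5603, 0.1751, 0.1174]
tcp_rot: [-50.3, 90.0, 29.8]
wrist_force: [-0.3, 0.1, -1.2]
opening: 0.0371
```

Run:
```python
from h import *
print(bot.get_obs()['ee_pos']);rel([.5625,.1755,.060],80)
```

```text
[0.56027319 0.17512416 0.11735808]
t 9.92 shift cm [ 5.74 -0.21  0.08] jaw 80.05 q6 27.3 turn 0.05
```

play_rows(
  rows=[
    [[1.5, -0.2, 0.1], 0, 3],
    [[3, -0.2, 0.1], 0, 3],
    [[4.2, -0.2, 0.1], 0, 3],
    [[5.1, -0.2, 0.1], 0, 3],
    [[5.6, -0.2, 0.1], 0, 3],
    [[5.7, -0.2, 0.1], 0, 3],
    [[5.7, -0.2, 0.1], 0, 3],
    [[5.7, -0.2, 0.1], 0, 3],
    [[5.7, -0.2, 0.1], 0, 3],
  ],
)

```text
time: 10.67
ee_pos: [0.5628, 0.1758, 0.0611]
tcp_rot: [-62.0, 89.9, 18.1]
wrist_force: [0.3, 0.5, -1.0]
opening: 0.0372
```

Run:
```python
from h import *
rel([.5625,.1755,.0535],80);print(bot.get_obs()['ee_pos'],bot.get_obs()['wrist_force'])
p,d=bot.camera('scene');cv2.imwrite('pics/s8.png',cv2.resize(p[150:250,278:403],(750,600)))
```

```text
t 10.67 shift cm [ 0.76  0.03 -0.04] jaw 80.04 q6 27.3 turn 0.04
[0.56281308 0.17584912 0.06110291] [ 0.28772796  0.49716536 -1.01539402]
```

View pics/s8.png

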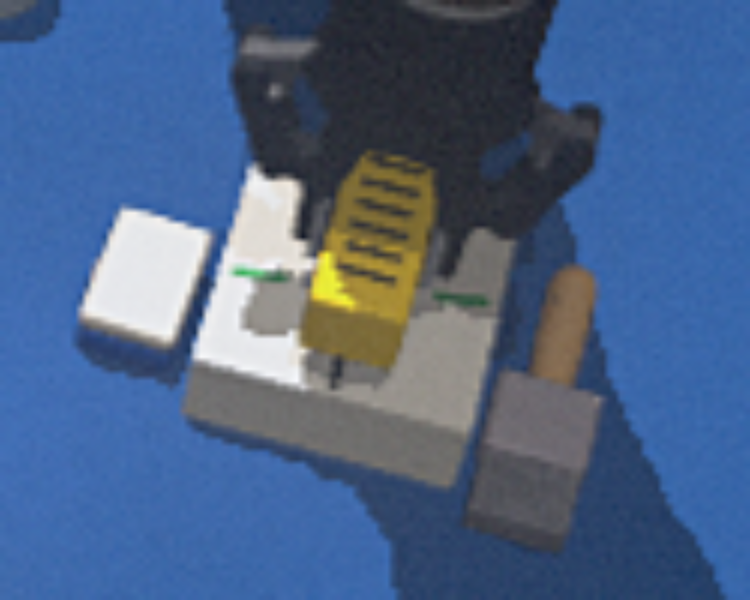

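The head is in line with the black entry mark at crop px (335,372). I'll lower it gently.

play_rows(
  rows=[
    [[0.2, 0, 0], 0, 3],
    [[0.4, 0, 0], 0, 3],
    [[0.6, 0, 0], 0, 3],
    [[0.8, 0, 0], 0, 3],
    [[0.8, 0, 0], 0, 3],
    [[0.8, 0, 0], 0, 3],
    [[0.8, 0, 0], 0, 3],
  ],
)

```text
time: 11.3
ee_pos: [0.5623, 0.1757, 0.0523]
tcp_rot: [123.6, 90.0, -156.3]
wrist_force: [0.5, -0.6, -0.5]
opening: 0.0373
```

Run:
```python
from h import *
rel([.5625,.1755,.0455],80);o=bot.get_obs();print(o['ee_pos'],o['wrist_force'],o['torque'])
```

```text
t 11.3 shift cm [ 0.68 -0.02 -0.02] jaw 80.04 q6 27.3 turn 0.04
[0.56234502 0.1757046  0.05225201] [ 0.5289431  -0.56236513 -0.45905971] [ 0.03376713 -0.00193024  0.00793548]
```

The underside is 5 mm below the station top with no contact force, so the lugs are in the slots. Now I'll press.

play_rows(
  rows=[
    [[0.1, 0, 0], 0, 3],
    [[0.2, 0, 0], 0, 3],
    [[0.3, 0, 0], 0, 3],
    [[0.4, 0, 0], 0, 3],
    [[0.5, 0, 0], 0, 3],
    [[0.6, 0, 0], 0, 3],
    [[0.7, 0, 0], 0, 3],
    [[0.7, 0, 0], 0, 3],
    [[0.7, 0, 0], 0, 3],
    [[0.7, 0, 0], 0, 3],
  ],
)

```text
time: 12.13
ee_pos: [0.5625, 0.1758, 0.0454]
tcp_rot: [-61.2, 90.0, 18.9]
wrist_force: [0.4, 0.2, 3.6]
opening: 0.037
```

Run:
```python
from h import *
rel([.5625,.1755,.045],80);o=bot.get_obs();print(o['ee_pos'],o['wrist_force'],o['torque'])
```

```text
t 12.13 shift cm [ 0.04 -0.   -0.03] jaw 80.04 q6 27.3 turn 0.04
[0.56250587 0.17575935 0.04544453] [0.4441706  0.15622103 3.61299131] [0.04432935 0.04485231 0.02778293]
```

The force reads a net +4.5 N at about 6.3 mm of travel, which matches the spring. Now I'll turn it clockwise.

play_rows(
  rows=[
    [[0.05, 0, 0], 2, 3],
    [[0.05, 0, 0], 6, 3],
    [[0.05, 0, 0], 11, 3],
    [[0.05, 0, 0], 16, 3],
    [[0.05, 0, 0], 21, 3],
    [[0.05, 0, 0], 26, 3],
    [[0.05, 0, 0], 31, 3],
    [[0.05, 0, 0], 36, 3],
    [[0.05, 0, 0], 41, 3],
    [[0.05, 0, 0], 45, 3],
    [[0.05, 0, 0], 45, 3],
    [[0.05, 0, 0], 45, 3],
  ],
)

```text
time: 13.13
ee_pos: [0.5625, 0.1758, 0.045]
tcp_rot: [-7.4, 90.0, 27.8]
wrist_force: [-0.1, -0.4, 3.3]
opening: 0.0376
```

Run:
```python
from h import *
rel([.5625,.1755,.045],0);o=bot.get_obs();print(o['ee_pos'],o['wrist_force'],o['torque'],o['opening'])
p,d=bot.camera('scene');cv2.imwrite('pics/s9.png',cv2.resize(p[150:250,278:403],(750,600)))
```

```text
t 13.13 shift cm [-0.   -0.03 -0.02] jaw 35.18 q6 72.2 turn 35.18
[0.56251584 0.17583088 0.0449579 ] [-0.12965356 -0.44834823  3.3087317 ] [ 0.17525902 -0.0564722  -0.05351916] 0.03759939795865518
```

View pics/s9.png

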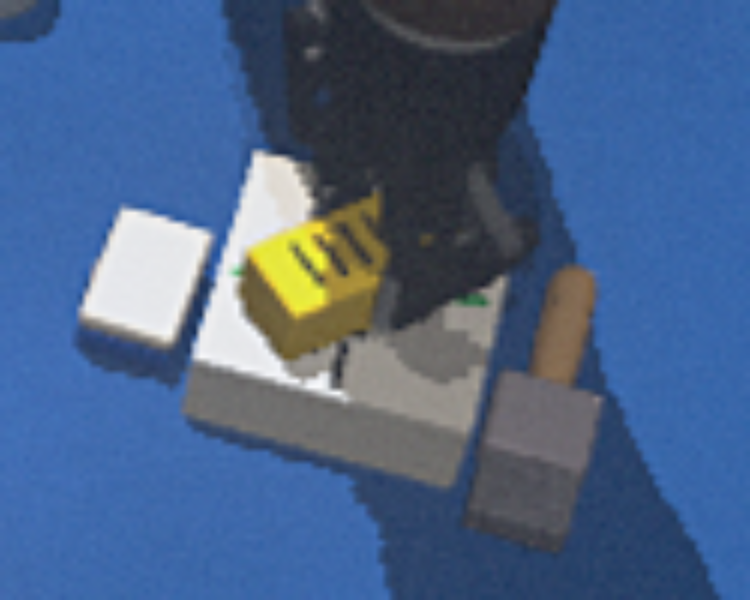

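It has turned with the gripper by about 45°, at low torque. I'll carry on to the stop.

play_rows(
  rows=[
    [[0, 0, 0], 4, 3],
    [[0, 0, 0], 8, 3],
    [[0, 0, 0], 12, 3],
    [[0, 0, 0], 16, 3],
    [[0, 0, 0], 20, 3],
    [[0, 0, 0], 24, 3],
    [[0, 0, 0], 28, 3],
    [[0, 0, 0], 31, 3],
    [[0, 0, 0], 33, 3],
    [[0, 0, 0], 34, 3],
    [[0, 0, 0], 34, 3],
    [[0, 0, 0], 34, 3],
  ],
)

```text
time: 14.18
ee_pos: [0.5623, 0.1759, 0.0449]
tcp_rot: [125.4, 90.0, 126.5]
wrist_force: [-1.3, 1.7, 3.9]
opening: 0.0369
```

Run:
```python
from h import *
rel([.5625,.1755,.045],0);o=bot.get_obs();print(o['ee_pos'],o['wrist_force'],o['torque'],o['opening'])
```

```text
t 14.18 shift cm [-0.01 -0.04  0.02] jaw 1.16 q6 106.2 turn 1.16
[0.56226941 0.17586174 0.04485819] [-1.33297261  1.74719951  3.85778548] [0.31634272 0.37964293 0.02640286] 0.03689342609932825
```

play_rows(
  rows=[
    [[0, 0, 0], 1, 3],
    [[0, 0, 0], 2, 3],
    [[0, 0, 0], 2, 3],
    [[-0.05, 0, 0], 2, 4.5],
    [[-0.05, 0, 0], 2, 5.5],
    [[-0.05, 0, 0], 2, 6],
    [[-0.05, 0, 0], 2, 6],
    [[-0.05, 0, 0], 2, 6],
    [[-0.05, 0, 0], 2, 6],
  ],
)

```text
time: 14.93
ee_pos: [0.5624, 0.1756, 0.0452]
tcp_rot: [-116.9, 90.0, -117.9]
wrist_force: [-0.2, 1.3, -0.2]
opening: 0.06
```

Run:
```python
from h import *
o=bot.get_obs();print(o['ee_pos'],o['wrist_force'],o['torque'],o['opening'],jaw()[1])
p,d=bot.camera('scene');cv2.imwrite('pics/s10.png',cv2.resize(p[150:250,278:403],(750,600)))
```

```text
[0.56242435 0.17563521 0.04515984] [-0.16138482  1.27005529 -0.20838376] [-0.00872009 -0.00433554  0.04739101] 0.0600225926128191 -0.9630941096236657
```

View pics/s10.png

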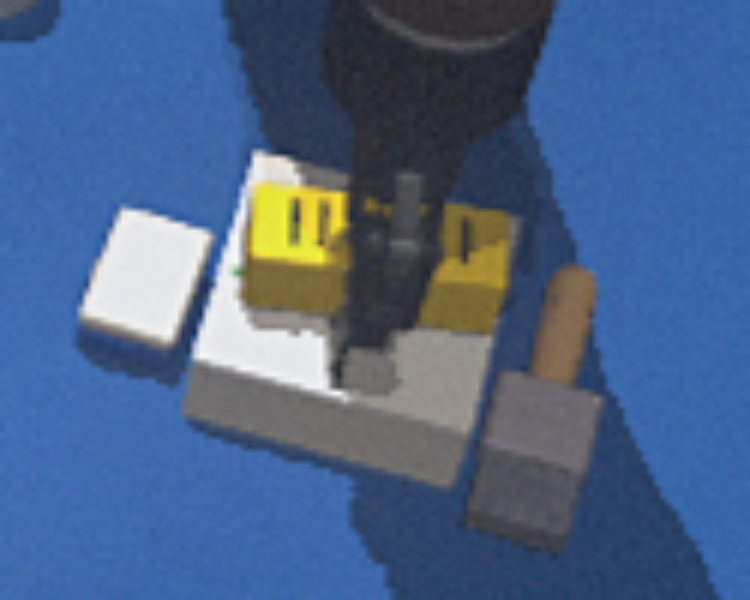

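The head now lies along the green marks and the fingers are open, clear of it. I'll rise and back off so I can check.

play_rows(
  rows=[
    [[-1, 0, 0], 0, 6],
    [[-3, 0, 0], 0, 6],
    [[-6, 0, 0], 0, 6],
    [[-10, 0, 0], 0, 6],
    [[-13, 0, 0], 0, 6],
    [[-15, 0, -3], 0, 6],
    [[-17, 0, -7], 0, 6],
    [[-18, 0, -11], 0, 6],
    [[-18, 0, -15], 0, 6],
    [[-18, 0, -19], 0, 6],
    [[-18, 0, -20], 0, 6],
    [[-18, 0, -20], 0, 6],
  ],
)

```text
time: 15.98
ee_pos: [0.3605, 0.1791, 0.2271]
tcp_rot: [29.2, 89.8, 28.4]
wrist_force: [-0.6, -0.3, 0.2]
opening: 0.06
```

Run:
```python
from h import *
o=bot.get_obs();print(o['ee_pos'],o['wrist_force'],o['time'],o['qd'].round(1))
for n in ('scene','top'):
    p,d=bot.camera(n);cv2.imwrite(f'pics/{n}11.png',p)
    # locked: underside 11 mm under top -> head top at .077
    print(n,yrect(n,p,d,.077),yrect(n,p,None,.077))
    m=cv2.erode(yellow(p),np.ones((3,3)));v,u=np.nonzero(m);P=dep(n,np.c_[u,v],d);print('z',np.percentile(P[:,2],[25,50,75,90]))
    c=P[P[:,2]>.068];print(np.linalg.lstsq(np.c_[c[:,:2],np.ones(len(c))],c[:,2],rcond=None)[0])
    h=cv2.cvtColor(p,cv2.COLOR_BGR2HSV)
```

```text
[0.36049943 0.17909125 0.22714182] [-0.56241494 -0.30686424  0.24405164] 15.9833 [-1.5  4.3  2.4 -2.3 -0.4 -1.6]
scene ((568.5405883789062, 175.28936767578125), (45.08491897583008, 97.85597229003906), np.float32(-89.23292)) ((575.4385375976562, 175.3817138671875), (58.882080078125, 97.85597229003906), np.float32(-89.23292))
z [0.07473101 0.0757224  0.07668071 0.07793745]
[ 0.03037337 -0.00537464  0.05955621]
top ((561.7125244140625, 176.83909606933594), (34.64134216308594, 96.87239837646484), np.float32(-88.53383)) ((561.7456665039062, 175.5449676513672), (34.64133834838867, 99.4615249633789), np.float32(-88.53388))
z [0.07588738 0.07700624 0.07826606 0.07925674]
[-1.59378042 -1.10079716  1.17024979]
```

View pics/scene11.png

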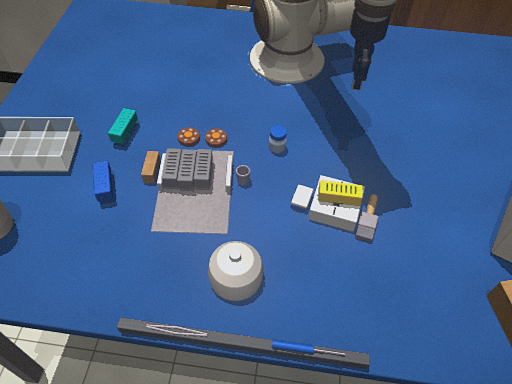

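View pics/top11.png

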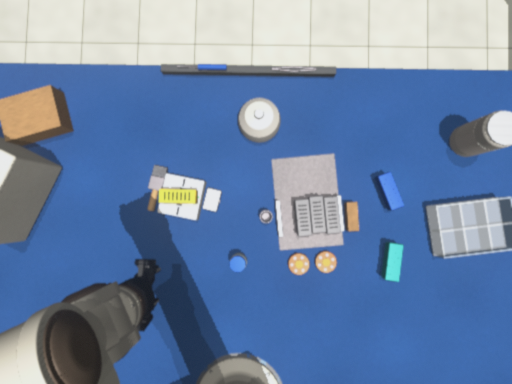

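Both views agree: the head top is at z ≈ 0.076–0.077 (0.077 expected if locked, 0.082 if only resting). The centre is (0.562, 0.1755) and the yaw is about -89°, a turn of about 79°. Grey cartridges and the other objects look unmoved. I'll let the arm settle, then hand in.

play_rows(
  rows=[
    [[0, 0, 0], 0, 6],
    [[0, 0, 0], 0, 6],
    [[0, 0, 0], 0, 6],
    [[0, 0, 0], 0, 6],
  ],
)

```text
time: 16.42
ee_pos: [0.363, 0.179, 0.2249]
tcp_rot: [-150.8, 89.9, -151.8]
wrist_force: [-1.0, 0.5, -0.2]
opening: 0.0597
```

```bash
python3 -c "
from workcell import bot
print(bot.job_done())"
```

```text
the job is handed in; nothing more can be done
None
```

The yellow cartridge is locked in the drying station's socket, and I handed the job in at about 16.4 s of the 58 s allowed; no verdict is reported.

**What I did:** I pushed it about 75 mm endwise out of the row with closed fingertips, away from the dispensers. I then gripped it at its middle, lowered it into the slots and pressed it about 7 mm against the spring. I turned it clockwise about 79–80°, opened the fingers and backed off.

**Last checks:**
- **Height:** the head top is at z ≈ 0.0765 m. About 0.077 is expected when locked and 0.082 when only resting on the spring.
- **Position and turn:** the centre is within about 1–2 mm of the socket axis in the top view, and the cartridge is turned about 79° from entry, in line with the green marks.
- **Everything else:** the grey cartridges, dispensers and other things look unmoved in both pictures; I did not measure them separately.

**Checks that disagreed or didn't work:**
- **Scene camera:** it put the centre about 6 mm further out in x than the top camera, because its mask also took in the front face of the head. I relied on the top view for that.
- **Tilt from the top camera:** the plane fit gave a meaningless result. The scene camera fit showed about 2° of tilt.

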